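# Set the outlet of a chocolate-bar feeder, gauge it and load it

### The arm

A 7-joint arm with a two-finger parallel gripper is mounted at the origin on the work surface. World frame = base frame: x ahead of the robot, y to its left, z up, the work surface at z = 0. Lengths are in m, angles in rad, forces in N, time in s.
With the tool pointing down it reaches from about 0.4 to 0.85 m from the base axis. Payload 4.5 kg.
Tool frame: the origin (TCP) lies at the very end of the fingers, on their centre line; the grasp point (between the pads) lies 19 mm behind it (r.grip_point_offset is the distance from the TCP to the grasp point, in m); z points along the fingers, y is the line along which they close (so a half turn about z gives the same grasp; the last joint's range is limited). The gripper opens to 88 mm and grips with 3 to 60 N. Pads are 18 mm wide; open, the fingers measure 123 mm over their backs; the gripper's body (75 mm by 187 mm) begins 45 mm behind the grasp point.
Start: joints at [-1.072, 0.689, -0.195, 1.565, 0.157, 0.902, -0.215], TCP at [0.28, 0.559, 0.239] pointing down, gripper open.
Joint ranges: [-3.01, 3.01], [-0.46, 2.08], [-1.47, 1.51], [0.13, 2.56], [-1, 4.14], [0.04, 2.09], [-2.66, 2.66]. Speed limits (rad/s): [2.57, 2.57, 3.14, 3.14, 3.14, 3.14, 3.14].

### API

Orientations are given as a unit quaternion [x, y, z, w].
In Python, from plant import r gives the robot as it stands.
- The arm moves only by the tool carry_out, never from a script. Its argument "rows" is a list of rows, each a list of 3 entries, a list of its own where there are three numbers: the shift along the tool's x, y, z in cm, then the turn, a rotation vector about the tool's x, y, z in degrees, then the closure, from 0 (fully open) to 1 (shut). A call has 1 to 12 rows; each row is the pose to reach, as a shift and turn from the pose commanded when the call began, along the tool's axes at that moment; what a row does not reach only later rows make up. A row lasts 1/10 s, in which the tool goes at most 50 mm and 8.59 degrees, less where a joint would pass 70% of its speed; a pose out of reach is approached as far as the arm can. A call with a gripper value outside its range is refused whole. The fingers move at their own pace and stop on an object; "newtons" is the grip in N (left out, the last holds). Time passes only in rows, so rows that repeat a pose let the fingers close. It gives the time, the measured TCP pose, the force, the opening and the grip force at its end, in the units of the state.
- r.get_state(): the state, without advancing time (a new reading comes with each control period).
- r.snapshot(name): name is "scene" or "top" or "wrist"; returns a dict with "image" (384x512x3 uint8, red, green, blue), "fx", "fy", "cx", "cy" (pixels), "pose" (4x4, takes a point from camera to world coordinates). Camera axes: x right, y up, looking along -z (the intrinsics and any distortion apply to the point x, -y, -z); pixel columns grow to the right and rows downward; lengths in m; the calibration is good to about 2 mm. A picture is of the moment at which its call begins. There is no depth.
- r.finish_job(): hands the job in; it is judged then, once.
The state is a dict: "clock": time; "q": joint angles; "qd": joint speeds; "joint_torque": joint torques, N m; "tool_pos": TCP position; "eef_rot": TCP orientation; "contact_force": force on the tool from outside, world axes, zero at the start; "moment": the same for the moment, N m; "opening": opening from 0.0 (shut) to 1.0 (fully open); "finger_force": force on a finger pad.
Only numpy, scipy, OpenCV 4.12 (cv2) and the standard library are available. Lean on these libraries where they do the work, as an engineer would, in place of code of your own. Each camera call takes 0.05 s, during which the arm holds its last target. There are 200 camera calls.

### The job

Turn the bar feeder's black dial clockwise to its stop so that the outlet gate is shut, then turn it back exactly four clicks. Take the red-handled gauge, slide its steel blade from the robot's side well under the gate to prove that it fits, and only after that load every gold bar on the table flat into the magazine behind the gate; lay the gauge flat back in its blue tray, before or after loading. Leave the dial on its fourth click and the other things on the table where they are.

Things in the scene. Friction and masses are not known exactly. Their poses are not given: they have to be found in the camera images.
- feeder: White bar feeder fixed to the table, 172 x 150 mm, with a steel bed 55 mm above the table. Origin: on the table below the middle of the outlet slot; +x points away from the robot (into the magazine), +y left. Bed's rounded front edge at x = -14 mm, nothing stands on the robot's side of it. At its left a white pylon 55 mm tall (x -14 to 82, y 75 to 173 mm) carries the dial.
- dial (a joint): Black dial on a vertical axis, rad. 0: stop, gate shut. Grows counter-clockwise seen from above, to 3.93. Sprung clicks every 0.393 rad (16 a turn, at 0, 0.393, 0.785 ..) need up to 0.12 N m; it rests only on clicks. Each click lifts the gate 2.5 mm: four, 1.571 rad, give a 10 mm slot. It starts six or more clicks open.
- dial_top (a point): Centre of the dial's top face, on its axis, 105 mm above the table, at feeder x 20, y 130 mm. The round part to grip is 46 mm in diameter and 38 mm tall; below it a 60 mm wide ring of steel balls, a pawl disc 8 mm tall, and the pylon top 50 mm below this point. A white line on top points to the red tick (robot's side) of the scale at the stop; black ticks mark the clicks.
- slot (a point): Middle of the slot's floor (the bed, 55 mm above the table), midway through the gate. Axes as the feeder's: a blade slides in along +x. The gate is a dark steel plate 84 mm wide, 8 mm thick (x), with a yellow mark and a rounded lower edge, between two blue columns 12 mm wide at y = +-50 mm, 64 mm tall; the slot is open 84 mm wide.
- gauge: Feeler gauge, 150 mm long along its x, 0.11 to 0.18 kg: red handle 60 x 22 x 34 mm (x -75 to -15, z 0 to 34 mm), steel blade 30 mm wide, 8 mm thick (x -15 to +75, z 0 to 8 mm, flush with the handle's underside) with a rounded tip. Origin: middle of its length on the underside. It starts flat in the tray, blade away from the robot.
- gauge_tip (a point): The blade's tip, 75 mm ahead of the gauge's origin, 4 mm above its underside.
- gauge_handle (a point): Centre of the red handle, 45 mm behind the gauge's origin, 17 mm above its underside.
- gauge_tray: Blue open tray fixed to the table, 190 (x) x 110 (y) mm, walls 4 mm thick and 14 mm tall, floor 4 mm thick. Origin: centre of its underside, on the table. The gauge belongs flat inside it.
- magazine (a point): Centre of the magazine's floor, on the bed, 55 mm above the table. Axes as the feeder's. Space 118 mm long (x) by 60 mm wide (y), between the gate, a rear stop 30 mm tall (+x) and four guides 30 mm tall, 6 mm thick, at y = +-33 mm, spanning x -49 to -25 and +25 to +49 mm; between them the sides are open for the fingers. Bars lie in it flat, stacked, long side along x.
- bar1: Gold-foil chocolate bar, 95 (x) x 46 (y) x 8 (z) mm, about 0.09 kg, a round white label on top, flat on the table; origin at the centre of its underside. Two to four bars are present.
- bar2: Gold-foil chocolate bar, 95 (x) x 46 (y) x 8 (z) mm, about 0.09 kg, a round white label on top, flat on the table; origin at the centre of its underside. Two to four bars are present.
- bar3: Gold-foil chocolate bar, 95 (x) x 46 (y) x 8 (z) mm, about 0.09 kg, a round white label on top, flat on the table; origin at the centre of its underside. Two to four bars are present.
- bar4: Gold-foil chocolate bar, 95 (x) x 46 (y) x 8 (z) mm, about 0.09 kg, a round white label on top, flat on the table; origin at the centre of its underside. Two to four bars are present.
- tape_roll: Bystander: cardboard ring 68 mm in diameter, 26 mm tall; origin at its underside.
- truffle1: Bystander: gold-wrapped truffle, 36 x 36 x 24 mm; origin at its underside.
- truffle2: Bystander: gold-wrapped truffle, 36 x 36 x 24 mm; origin at its underside.
- tin: Bystander: brass-coloured tin, 80 mm in diameter, 60 mm tall; origin at its underside.
- label_roll: Bystander: white paper roll 80 mm in diameter, 30 mm tall; origin at its underside.
There are look-alikes about, which are no part of the job. What is shaped like the bar4 but green or purple is not meant.

How it is judged:
By the outcome, as a careful person would: the job done as asked, in the order asked, and still so for the second after the job is handed in, with the robot touching nothing.
Of bar1, bar2, bar3, bar4 only 2 to 4 are there at a start; the rules pass over those that are not, and their reading is None.
At some moment in a run one of gauge, bar1, bar2, bar3, bar4 may be knocked a few centimetres aside while the robot is not near it.
Once in a run the grip may slacken for a moment while it holds something.
It also fails if it takes over 210 s, if anything falls off the work surface, if the arm or the gripper's body presses on something with over 40 N, if the wrist force passes 120 N, or if a joint passes its speed limit or range.

## Working session

There is one attempt and no reset: what is moved stays moved. The work goes in short steps, Python scripts to look and compute and a tool call to move; the robot and the scene stay as the last step left them, time stands still between calls to the robot, and variables do not carry over. Pictures are saved under pics/ and viewed, at most 14 in all, crops included, and the job is handed in when it is done.

Besides the shell and the picture viewer there is one more tool, called as name(argument=value, ...) on one line, values as JSON. carry_out: Moves the arm, as the interface text tells. Its arguments: {"type":"object","properties":{"rows":{"type":"array"},"newtons":{"type":"number"}},"required":["rows"]}

```bash
ls; mkdir -p pics; cat > h.py <<'E'
import numpy as np, cv2, json
from scipy.spatial.transform import Rotation as R
from plant import r
def snap(n,f=None):
    s=r.snapshot(n)
    if f: cv2.imwrite('pics/'+f+'.png',cv2.cvtColor(s['image'],cv2.COLOR_RGB2BGR))
    return s
def ray(s,u,v):
    P=np.array(s['pose']); d=np.array([(u-s['cx'])/s['fx'],-(v-s['cy'])/s['fy'],-1.])
    return P[:3,3],P[:3,:3]@d
def atz(s,u,v,z):
    o,d=ray(s,u,v); return o+d*(z-o[2])/d[2]
def proj(s,p):
    P=np.array(s['pose']); c=P[:3,:3].T@(np.array(p)-P[:3,3])
    return s['cx']+s['fx']*c[0]/-c[2], s['cy']-s['fy']*c[1]/-c[2]
def tri(rs):
    A=np.zeros((3,3));b=np.zeros(3)
    for o,d in rs:
        d=d/np.linalg.norm(d);M=np.eye(3)-np.outer(d,d);A+=M;b+=M@o
    return np.linalg.solve(A,b)
def rel(p):
    "world point -> shift in tool axes, cm"
    s=r.get_state(); return R.from_quat(s['eef_rot']).inv().apply(np.array(p)-s['tool_pos'])*100
def st():
    s=r.get_state(); Q=R.from_quat(s['eef_rot']).as_matrix()
    print(s['clock'],np.round(s['tool_pos'],4),'\n',np.round(Q,3),'F',np.round(s['contact_force'],1),'M',np.round(s['moment'],2),'op',s['opening'],s['finger_force'],'q',np.round(s['q'],2))
E
python3 - <<'E'
from h import *
import pickle
np.set_printoptions(suppress=True,precision=4)
d={}
for n in('scene','top','wrist'):
    s=snap(n,n+'0');d[n]=s;print(n,{k:v for k,v in s.items() if k not in('image','pose')},np.array(s['pose']).tolist())
pickle.dump(d,open('s0.pkl','wb'))
cv2.imwrite('pics/both.png',cv2.resize(np.vstack([cv2.imread('pics/scene0.png'),cv2.imread('pics/top0.png')]),(400,600)))
st()
E
```

```text
pics
scene {'fx': 415.7716633915886, 'fy': 415.7716633915886, 'cx': 262.1602365307235, 'cy': 194.19861604723047} [[-0.49528684529210204, -0.7498417495296426, 0.4386664923867814, 1.137121854639852], [0.868645649566322, -0.4344798916739404, 0.23807973290581408, 0.2573597319596333], [0.012069646643550503, 0.4989635000612026, 0.8665389484821638, 1.148840325326573], [0.0, 0.0, 0.0, 1.0]]
top {'fx': 373.2523687792202, 'fy': 373.2523687792202, 'cx': 258.1387737837809, 'cy': 198.00098392547824} [[0.0006860291205736186, 0.9970570602909813, -0.0766599496996435, 0.49548680848231347], [-0.9998311822635043, -0.0007236798821140843, -0.018359827368231062, -0.0534494076017823], [-0.018361272766579895, 0.07665960351667865, 0.9968882429094331, 1.2006712134465511], [0.0, 0.0, 0.0, 1.0]]
wrist {'fx': 324.8960132496727, 'fy': 324.8960132496727, 'cx': 254.2623086494207, 'cy': 195.6738347400793} [[0.448563087790306, -0.8562303410320363, -0.2562435547836969, 0.2139484874017899], [0.8937492562524733, 0.42913738589872524, 0.1305885560535699, 0.5907769189193879], [-0.001850194631356896, -0.2875946924408862, 0.9577504213831779, 0.3842776061338057], [0.0, 0.0, 0.0, 1.0]]
0.15 [0.28   0.5582 0.2381] 
 [[-0.894  0.448 -0.   ]
 [ 0.448  0.894 -0.001]
 [-0.    -0.001 -1.   ]] F [-0.2 -0.4 -0.2] M [-0.07  0.   -0.01] op 0.9993838260078717 0.0 q [-1.07  0.69 -0.19  1.57  0.16  0.9  -0.22]
```

View pics/top0.png

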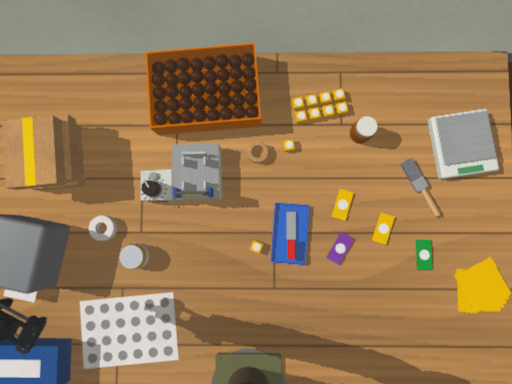

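View pics/scene0.png

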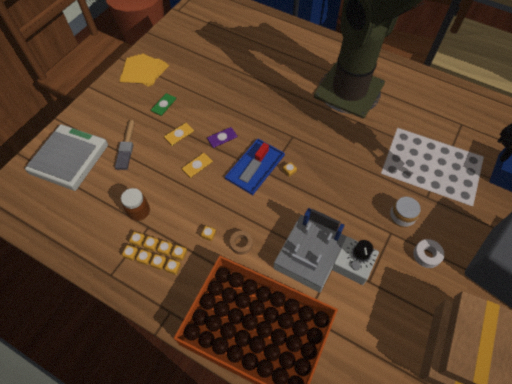

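The top view shows two gold bars with white labels at (343,205) and (384,228). The purple bar (340,248) and the green one (424,254) are look-alikes, and the yellow patch (482,287) is paper. The gauge is in the tray at (291,234), the feeder at (197,172), the dial at about (151,187).

```bash
python3 - <<'E'
import cv2
t=cv2.imread('pics/top0.png');s=cv2.imread('pics/scene0.png')
a=cv2.resize(t[130:280,130:450],(800,375),interpolation=cv2.INTER_CUBIC)
cv2.imwrite('pics/ct.png',a)
b=cv2.resize(s[120:300,150:390],(800,600),interpolation=cv2.INTER_CUBIC)
cv2.imwrite('pics/cs.png',b)
E
```

```text
(no output)
```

View pics/ct.png

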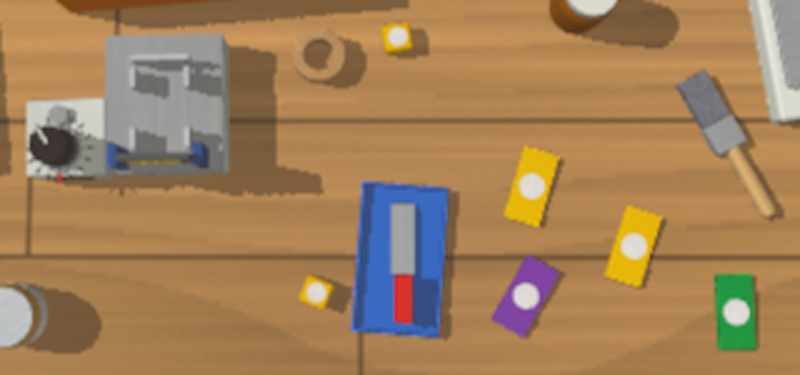

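View pics/cs.png

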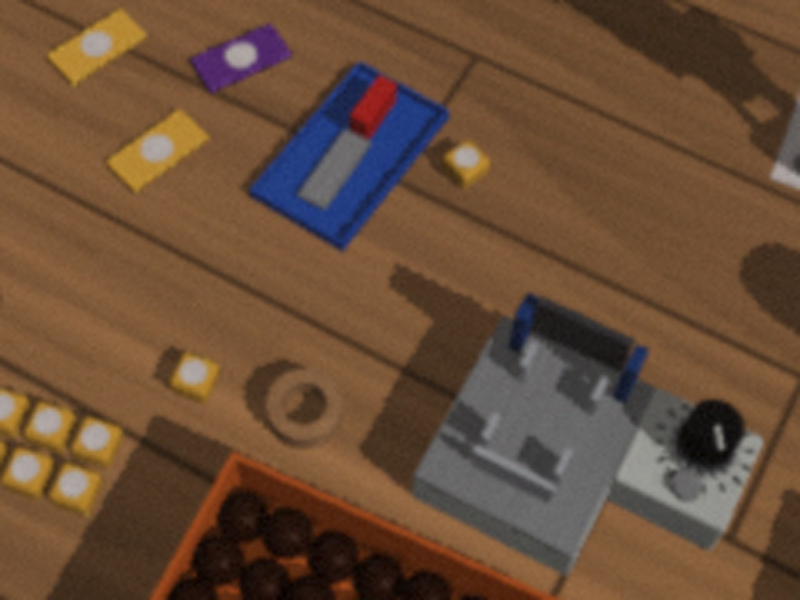

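The crops confirm two gold bars (crop px (532,186) and (634,246)), with flat rectangles and round labels. The cube-shaped gold pieces are truffles. The dial is at (54,146) with its line pointing up-left. Next I'll turn these into positions.

```bash
python3 - <<'E'
from h import *
import pickle
np.set_printoptions(suppress=True,precision=4)
d=pickle.load(open('s0.pkl','rb'));T=d['top'];S=d['scene']
ct=lambda u,v:(130+u/2.5,130+v/2.5); cs=lambda u,v:(150+u/3.3333,120+v/3.3333)
def T2(a,b): 
    o=[ray(T,*ct(*a)),ray(S,*cs(*b))];return tri(o)
print('dialtop',T2((54,146),(715,424)), 'at105',atz(T,*ct(54,146),.105),atz(S,*cs(715,424),.105))
print('bar A label',T2((532,186),(157,149)),'bar B',T2((634,246),(97,45)))
print('red handle top',T2((404,298),(374,100)))
print('bed corners',T2((105,38),(570,568)),T2((223,36),(417,485)))
for p in[(105,38),(223,36),(228,172)]: print(atz(T,*ct(*p),.055))
print('scene bed',[atz(S,*cs(*p),.055) for p in[(570,568),(417,485)]])
print('pylon',[atz(T,*ct(*p),.055) for p in[(26,101),(27,178)]])
print('gatecols top z119',[atz(T,*ct(*p),.119) for p in[(112,155),(200,155)]])
hsv=cv2.cvtColor(T['image'],cv2.COLOR_RGB2HSV)
def blob(n,lo,hi,z,win):
    m=cv2.inRange(hsv,lo,hi);k=np.zeros_like(m);k[win[1]:win[3],win[0]:win[2]]=m[win[1]:win[3],win[0]:win[2]]
    cs_=[c for c in cv2.findContours(k,0,1)[0] if cv2.contourArea(c)>25]
    for c in cs_:
        q=np.array([atz(T,u,v,z)[:2] for u,v in cv2.boxPoints(cv2.minAreaRect(c))],np.float32)
        (cx,cy),(w,h),a=cv2.minAreaRect(q)
        e=q[1]-q[0];f=q[2]-q[1];L=e if np.linalg.norm(e)>np.linalg.norm(f) else f
        print(n,round(cx,4),round(cy,4),'size',round(w,3),round(h,3),'yaw',round(np.degrees(np.arctan2(L[1],L[0])),1))
blob('gold',(20,150,120),(35,255,255),.008,(320,180,450,260))
blob('red',(0,150,120),(8,255,255),.038,(270,200,310,270));blob('red',(172,150,120),(180,255,255),.038,(270,200,310,270))
blob('blue',(100,120,60),(125,255,255),.014,(265,195,315,270))
blob('purple',(128,80,60),(165,255,255),.008,(320,220,360,270))
E
```

```text
dialtop [0.6087 0.29   0.0918] at105 [0.6085 0.2828 0.105 ] [0.6136 0.2924 0.105 ]
bar A label [ 0.5664 -0.3018  0.0007] bar B [ 0.4896 -0.4296  0.0004]
red handle top [ 0.4252 -0.1346  0.0308]
bed corners [0.7548 0.2417 0.0325] [0.7558 0.0946 0.0305]
[0.7493 0.2371 0.055 ]
[0.7514 0.0893 0.055 ]
[0.5812 0.0816 0.055 ]
scene bed [array([0.763 , 0.2411, 0.055 ]), array([0.763 , 0.1004, 0.055 ])]
pylon [array([0.6701, 0.3345, 0.055 ]), array([0.5739, 0.3309, 0.055 ])]
gatecols top z119 [array([0.5964, 0.2101, 0.119 ]), array([0.5963, 0.107 , 0.119 ])]
gold 0.4914 -0.4264 size 0.049 0.096 yaw -19.6
gold 0.5676 -0.2994 size 0.048 0.097 yaw -17.4
red 0.427 -0.1321 size 0.015 0.055 yaw 179.6
blue 0.4747 -0.1319 size 0.109 0.188 yaw -4.2
purple 0.4292 -0.29 size 0.047 0.096 yaw -30.0
```

carry_out(rows=[[[-21,-7,-1],[0,0,-14],0],[[-43,-14,-2],[0,0,-28.6],0],[[-43,-14,-2],[0,0,-28.6],0],[[-43,-14,-2],[0,0,-28.6],0],[[-43,-14,-2],[0,0,-28.6],0],[[-43,-14,-2],[0,0,-28.6],0],[[-43,-14,-2],[0,0,-28.6],0],[[-43,-14,-2],[0,0,-28.6],0],[[-43,-14,-2],[0,0,-28.6],0],[[-43,-14,-2],[0,0,-28.6],0],[[-43,-14,-2],[0,0,-28.6],0],[[-43,-14,-2],[0,0,-28.6],0]])

```text
clock: 1.35
tool_pos: [0.6004, 0.2425, 0.2585]
eef_rot: [-0.018, 1.0, 0.001, -0.001]
contact_force: [-0.0, 0.5, 0.6]
opening: 0.996
finger_force: 0.0
```

```bash
python3 - <<'E'
from h import *
import pickle
st(); s=snap('wrist','w1');pickle.dump(s,open('w1.pkl','wb'))
cv2.imwrite('pics/w1b.png',cv2.resize(cv2.imread('pics/w1.png'),(800,600),interpolation=cv2.INTER_CUBIC))
E
```

```text
1.35 [0.6004 0.2425 0.2585] 
 [[-0.999 -0.037 -0.002]
 [-0.037  0.999  0.001]
 [ 0.001  0.001 -1.   ]] F [-0.   0.5  0.6] M [ 0.05 -0.07  0.02] op 0.996084165692661 0.0 q [-0.25  0.72 -0.38  1.46  0.29  1.02  0.9 ]
```

View pics/w1b.png

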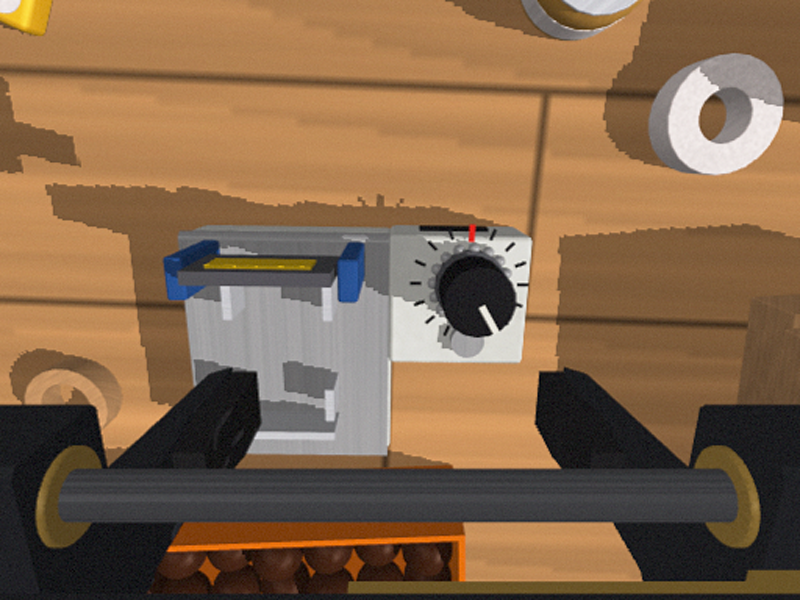

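The wrist view, which is turned 180°, shows the dial top at about (479,299). Its white line points to (496,333), which is about 9 clicks open, and the red tick is at (472,232). The gate columns are at (192,270) and (351,270).

```bash
python3 - <<'E'
from h import *
import pickle
np.set_printoptions(suppress=True,precision=4)
d=pickle.load(open('s0.pkl','rb'));T=d['top'];S=d['scene'];W=pickle.load(open('w1.pkl','rb'))
w=lambda u,v:(u/1.5625,v/1.5625);ct=lambda u,v:(130+u/2.5,130+v/2.5)
def ell(s,win,lo,hi):
    h=cv2.cvtColor(s['image'],cv2.COLOR_RGB2HSV);m=cv2.inRange(h,lo,hi);k=np.zeros_like(m);x0,y0,x1,y1=win;k[y0:y1,x0:x1]=m[y0:y1,x0:x1]
    c=max(cv2.findContours(k,0,1)[0],key=cv2.contourArea);return c
print('dial W@105',atz(W,*w(479,299),.105))
c=tri([ray(W,*w(479,299)),ray(T,*ct(54,146))]);print('tri',c)
p=atz(W,*w(496,333),.105)-atz(W,*w(479,299),.105);print('line az',np.degrees(np.arctan2(p[1],p[0])))
ym=[]
for s,win in((W,(100,150,230,185)),(T,(165,180,215,205))):
    k=ell(s,win,(18,110,60),(38,255,255)).reshape(-1,2)
    print(k.min(0),k.max(0)); ym.append(ray(s,*((k.min(0)+k.max(0))/2)))
print('yellow mark centre',tri(ym))
for p in[(393,228),(530,236),(523,362),(388,362),(388,454)]: print('pyl/bed',atz(W,*w(*p),.055))
for p in[(165,262),(364,243),(340,301),(364,299)]: print('col?',atz(W,*w(*p),.119))
print('red tick',atz(W,*w(472,234),.055))
E
```

```text
dial W@105 [0.61   0.2922 0.105 ]
tri [0.6131 0.2926 0.0845]
line az 29.862518872746904
[130 165] [202 172]
[182 194] [201 195]
yellow mark centre [0.5895 0.1615 0.1169]
pyl/bed [0.5754 0.2379 0.055 ]
pyl/bed [0.5775 0.3327 0.055 ]
pyl/bed [0.6713 0.3379 0.055 ]
pyl/bed [0.6749 0.2375 0.055 ]
pyl/bed [0.7531 0.2399 0.055 ]
col? [0.5906 0.1082 0.119 ]
col? [0.5755 0.2219 0.119 ]
col? [0.6102 0.2084 0.119 ]
col? [0.6085 0.2225 0.119 ]
red tick [0.5775 0.2925 0.055 ]
```

carry_out(rows=[[[-1.1,4.9,0],[0,0,-8.5],0],[[-1.1,4.9,0],[0,0,-17],0],[[-1.1,4.9,0],[0,0,-25.5],0],[[-1.1,4.9,0],[0,0,-34],0],[[-1.1,4.9,0],[0,0,-42.5],0],[[-1.1,4.9,0],[0,0,-51],0],[[-1.1,4.9,0],[0,0,-59.5],0],[[-1.1,4.9,0],[0,0,-68],0],[[-1.1,4.9,0],[0,0,-76.5],0],[[-1.1,4.9,0],[0,0,-85],0],[[-1.1,4.9,0],[0,0,-93.5],0],[[-1.1,4.9,0],[0,0,-100],0]])

```text
clock: 2.6
tool_pos: [0.6096, 0.2922, 0.259]
eef_rot: [0.78, -0.626, -0.0, -0.0]
contact_force: [0.2, -0.1, -1.1]
opening: 1.001
finger_force: 0.0
```

carry_out(rows=[[[0,0,2],[0,0,-8],0],[[0,0,4],[0,0,-16],0],[[0,0,6],[0,0,-24],0],[[0,0,8],[0,0,-32],0],[[0,0,10],[0,0,-40],0],[[0,0,11],[0,0,-40],0],[[0,0,11],[0,0,-40],0],[[0,0,11],[0,0,-40],0]])

```text
clock: 3.4
tool_pos: [0.6054, 0.2932, 0.1483]
eef_rot: [0.945, -0.327, 0.001, -0.002]
contact_force: [0.5, -0.5, 1.7]
opening: 1.005
finger_force: 0.0
```

```bash
python3 - <<'E'
from h import *
st(); print(rel([.6105,.292,.074]))
E
```

```text
3.4 [0.6054 0.2932 0.1483] 
 [[ 0.786 -0.618  0.003]
 [-0.618 -0.786  0.003]
 [ 0.    -0.004 -1.   ]] F [ 0.5 -0.5  1.7] M [0.08 0.08 0.02] op 1.0051907127214725 0.0 q [ 0.05  1.26 -1.47  1.46  1.25  1.51  2.65]
[ 0.47238032 -0.19424619  7.43384626]
```

carry_out(rows=[[[0.5,-0.2,0],[0,0,6],0],[[0.5,-0.2,0],[0,0,12],0],[[0.5,-0.2,1],[0,0,18],0],[[0.5,-0.2,2],[0,0,20],0],[[0.5,-0.2,3],[0,0,20],0],[[0.5,-0.2,3],[0,0,20],0],[[0.5,-0.2,3],[0,0,20],0]])

```text
clock: 4.1
tool_pos: [0.6119, 0.2906, 0.1193]
eef_rot: [0.874, -0.486, 0.002, -0.002]
contact_force: [-0.4, 0.4, -0.2]
opening: 1.0
finger_force: 0.0
```

```bash
python3 - <<'E'
from h import *
st(); print(rel([.6105,.292,.074]))
E
```

```text
4.1 [0.6119 0.2906 0.1193] 
 [[ 0.527 -0.85   0.005]
 [-0.85  -0.527  0.001]
 [ 0.002 -0.005 -1.   ]] F [-0.4  0.4 -0.2] M [ 0.12  0.16 -0.02] op 0.9999395029388434 0.0 q [ 0.04  1.28 -1.42  1.47  1.27  1.46  2.31]
[-0.20140946  0.06585478  4.52740982]
```

carry_out(rows=[[[-0.2,0.05,2],[0,0,0],0],[[-0.2,0.05,4],[0,0,0],0],[[-0.2,0.05,4.5],[0,0,0],0],[[-0.2,0.05,4.5],[0,0,0],0],[[-0.2,0.05,4.5],[0,0,0],0.6],[[-0.2,0.05,4.5],[0,0,0],0.6],[[-0.2,0.05,4.5],[0,0,0],0.6],[[-0.2,0.05,4.5],[0,0,0],0.6],[[-0.2,0.05,4.5],[0,0,0],0.6],[[-0.2,0.05,4.5],[0,0,0],0.6]], newtons=35)

```text
clock: 5.1
tool_pos: [0.6129, 0.2921, 0.0731]
eef_rot: [0.873, -0.488, 0.003, -0.004]
contact_force: [7.4, 4.9, -2.7]
opening: 0.513
finger_force: 35.0
```

```bash
python3 - <<'E'
from h import *
st()
E
```

```text
5.1 [0.6129 0.2921 0.0731] 
 [[ 0.524 -0.852  0.009]
 [-0.852 -0.524  0.003]
 [ 0.002 -0.009 -1.   ]] F [ 7.4  4.9 -2.7] M [ 0.97 -1.19  0.  ] op 0.5134588957974849 35.01144848763943 q [ 0.04  1.33 -1.39  1.48  1.32  1.41  2.29]
```

carry_out(rows=[[[0.05,-0.2,0],[0,0,5],0.6],[[0.05,-0.2,0],[0,0,13],0.6],[[0.05,-0.2,0],[0,0,21],0.6],[[0.05,-0.2,0],[0,0,29],0.6],[[0.05,-0.2,0],[0,0,37],0.6],[[0.05,-0.2,0],[0,0,45],0.6],[[0.05,-0.2,0],[0,0,53],0.6],[[0.05,-0.2,0],[0,0,61],0.6],[[0.05,-0.2,0],[0,0,69],0.6],[[0.05,-0.2,0],[0,0,77],0.6],[[0.05,-0.2,0],[0,0,85],0.6],[[0.05,-0.2,0],[0,0,90],0.6]])

```text
clock: 6.3
tool_pos: [0.611, 0.2927, 0.073]
eef_rot: [-0.272, 0.962, 0.0, 0.001]
contact_force: [-3.0, 2.1, 0.5]
opening: 0.512
finger_force: 35.0
```

```bash
python3 - <<'E'
from h import *
st()
s=snap('wrist','w2'); cv2.imwrite('pics/w2b.png',cv2.imread('pics/w2.png')[100:350,:])
E
```

```text
6.3 [0.611  0.2927 0.073 ] 
 [[-0.852 -0.524  0.002]
 [-0.524  0.852  0.002]
 [-0.003  0.    -1.   ]] F [-3.   2.1  0.5] M [0.41 0.61 0.12] op 0.5118583688347161 34.99755358323455 q [ 0.01  1.27 -1.26  1.48  1.23  1.3   0.75]
```

View pics/w2b.png

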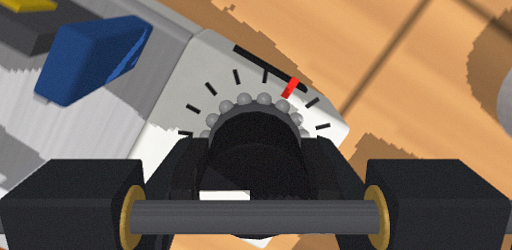

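carry_out(rows=[[[0,0,0],[0,0,8],0.6],[[0,0,0],[0,0,16],0.6],[[0,0,0],[0,0,24],0.6],[[0,0,0],[0,0,32],0.6],[[0,0,0],[0,0,40],0.6],[[0,0,0],[0,0,48],0.6],[[0,0,0],[0,0,56],0.6],[[0,0,0],[0,0,64],0.6],[[0,0,0],[0,0,72],0.6],[[0,0,0],[0,0,80],0.6],[[0,0,0],[0,0,88],0.6],[[0,0,0],[0,0,90],0.6]])

```text
clock: 7.55
tool_pos: [0.6115, 0.2947, 0.073]
eef_rot: [0.487, 0.873, 0.003, 0.0]
contact_force: [0.1, 6.3, -1.7]
opening: 0.513
finger_force: 35.0
```

carry_out(rows=[[[0,0,0],[0,0,4],0.6],[[0,0,0],[0,0,8],0.6],[[0,0,0],[0,0,12],0.6],[[0,0,0],[0,0,16],0.6],[[0,0,0],[0,0,19],0.6],[[0,0,0],[0,0,19],0.6]])

```text
clock: 8.15
tool_pos: [0.6119, 0.2949, 0.0731]
eef_rot: [0.624, 0.782, 0.004, -0.0]
contact_force: [0.4, 7.1, -2.6]
opening: 0.509
finger_force: 35.0
```

```bash
python3 - <<'E'
from h import *
st()
E
```

```text
8.15 [0.6119 0.2949 0.0731] 
 [[-0.222  0.975  0.004]
 [ 0.975  0.222  0.006]
 [ 0.005  0.005 -1.   ]] F [ 0.4  7.1 -2.6] M [ 1.22  0.17 -0.07] op 0.509483052345573 35.00582808628678 q [-0.05  1.16 -1.03  1.48  1.07  1.12 -1.08]
```

carry_out(rows=[[[0,0,0],[0,0,4],0.6],[[0,0,0],[0,0,8],0.6],[[0,0,0],[0,0,8],0.6]])

```text
clock: 8.45
tool_pos: [0.6122, 0.2949, 0.0731]
eef_rot: [0.677, 0.736, 0.004, -0.0]
contact_force: [0.9, 6.8, -3.5]
opening: 0.512
finger_force: 35.0
```

```bash
python3 - <<'E'
from h import *
st()
s=snap('wrist','w3'); cv2.imwrite('pics/w3b.png',cv2.imread('pics/w3.png')[50:300,:])
E
```

```text
8.45 [0.6122 0.2949 0.0731] 
 [[-0.084  0.996  0.004]
 [ 0.996  0.084  0.006]
 [ 0.006  0.005 -1.   ]] F [ 0.9  6.8 -3.5] M [ 1.31  0.07 -0.02] op 0.5118069962539215 35.00678697600961 q [-0.06  1.16 -1.01  1.48  1.05  1.1  -1.21]
```

View pics/w3b.png

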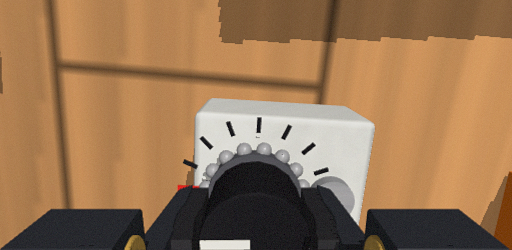

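carry_out(rows=[[[0,0,0],[0,0,3],0.6],[[0,0,0],[0,0,7],0.6],[[0,0,0],[0,0,7],0.6]])

```text
clock: 8.8
tool_pos: [0.6124, 0.294, 0.0731]
eef_rot: [0.72, 0.694, 0.003, 0.0]
contact_force: [0.6, 5.7, -2.1]
opening: 0.512
finger_force: 35.0
```

```bash
python3 - <<'E'
from h import *
st()
E
```

```text
8.8 [0.6124 0.294  0.0731] 
 [[ 0.035  0.999  0.005]
 [ 0.999 -0.035  0.004]
 [ 0.004  0.005 -1.   ]] F [ 0.6  5.7 -2.1] M [ 1.08 -0.12  0.58] op 0.5121533559308563 35.0018353946507 q [-0.06  1.15 -0.99  1.48  1.04  1.09 -1.32]
```

carry_out(rows=[[[0,0,0],[0,0,-8],0.6],[[0,0,0],[0,0,-16],0.6],[[0,0,0],[0,0,-24],0.6],[[0,0,0],[0,0,-32],0.6],[[0,0,0],[0,0,-40],0.6],[[0,0,0],[0,0,-48],0.6],[[0,0,0],[0,0,-56],0.6],[[0,0,0],[0,0,-64],0.6],[[0,0,0],[0,0,-72],0.6],[[0,0,0],[0,0,-80],0.6],[[0,0,0],[0,0,-88],0.6],[[0,0,0],[0,0,-93],0.6]])

```text
clock: 10.0
tool_pos: [0.6137, 0.2935, 0.0732]
eef_rot: [-0.009, 1.0, 0.002, 0.003]
contact_force: [3.3, 6.2, -2.5]
opening: 0.513
finger_force: 35.0
```

carry_out(rows=[[[0,0,0],[0,0,0],0.6],[[0,0,0],[0,0,0],0.6]])

```text
clock: 10.2
tool_pos: [0.6138, 0.2935, 0.0732]
eef_rot: [-0.007, 1.0, 0.002, 0.003]
contact_force: [3.1, 6.0, -2.1]
opening: 0.512
finger_force: 35.0
```

```bash
python3 - <<'E'
from h import *
st()
s=snap('wrist','w4'); cv2.imwrite('pics/w4b.png',cv2.imread('pics/w4.png')[50:300,:])
E
```

```text
10.2 [0.6138 0.2935 0.0732] 
 [[-1.    -0.014  0.007]
 [-0.014  1.     0.005]
 [-0.007  0.005 -1.   ]] F [ 3.1  6.  -2.1] M [ 1.28 -0.59  0.06] op 0.5120493712197579 34.99189308844507 q [ 0.    1.25 -1.21  1.48  1.2   1.26  0.23]
```

View pics/w4b.png

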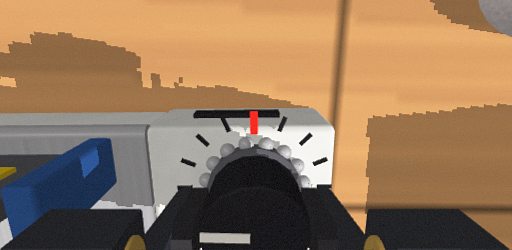

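carry_out(rows=[[[0,0,0],[0,0,0],0],[[0,0,0],[0,0,0],0],[[0,0,0],[0,0,0],0],[[0,0,0],[0,0,0],0],[[0,0,-2],[0,0,0],0],[[0,0,-6],[0,0,0],0],[[0,0,-10],[0,0,0],0],[[0,-3,-14],[0,0,0],0],[[0,-5,-18],[0,0,0],0],[[0,-5,-18],[0,0,0],0],[[0,-5,-18],[0,0,0],0],[[0,-5,-18],[0,0,0],0]])

```text
clock: 11.45
tool_pos: [0.6119, 0.2416, 0.2522]
eef_rot: [-0.007, 1.0, -0.001, 0.002]
contact_force: [0.7, -1.0, 0.2]
opening: 0.998
finger_force: 0.0
```

```bash
python3 - <<'E'
from h import *
import pickle
st(); s=snap('wrist','w5');pickle.dump(s,open('w5.pkl','wb'));t=snap('top','top5');pickle.dump(t,open('t5.pkl','wb'))
cv2.imwrite('pics/w5b.png',cv2.resize(cv2.imread('pics/w5.png')[110:310,80:380],(800,533),interpolation=cv2.INTER_CUBIC))
E
```

```text
11.45 [0.6119 0.2416 0.2522] 
 [[-1.    -0.013  0.003]
 [-0.013  1.    -0.001]
 [-0.003 -0.001 -1.   ]] F [ 0.7 -1.   0.2] M [ 0.07 -0.04  0.06] op 0.9978174591563826 0.0 q [ 0.11  1.02 -1.34  1.42  0.99  1.46  0.38]
```

View pics/w5b.png

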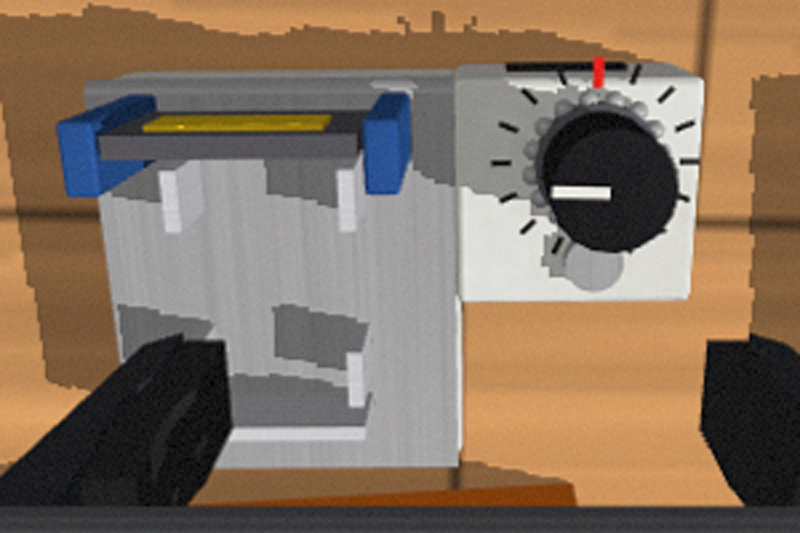

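The dial line points left in the image, towards -y, 90° from the red tick, so it's on click four. The gate mark is centred at (237,123) in the crop. Next is the gauge.

carry_out(rows=[[[9,-18,1],[0,0,0],0],[[18.5,-37,3],[0,0,0],0],[[18.5,-37,3],[0,0,0],0],[[18.5,-37,3],[0,0,0],0],[[18.5,-37,3],[0,0,0],0],[[18.5,-37,3],[0,0,0],0],[[18.5,-37,3],[0,0,0],0],[[18.5,-37,3],[0,0,0],0],[[18.5,-37,3],[0,0,0],0],[[18.5,-37,3],[0,0,0],0],[[18.5,-37,3],[0,0,0],0],[[18.5,-37,3],[0,0,0],0]])

```text
clock: 12.75
tool_pos: [0.4331, -0.129, 0.2223]
eef_rot: [-0.007, 1.0, 0.0, 0.003]
contact_force: [0.4, 0.0, 0.1]
opening: 1.002
finger_force: 0.0
```

```bash
cat >> h.py <<'E'
def boxes(s,lo,hi,z,amin=60):
    "oriented boxes of a colour on plane z: centre, size, yaw of long side, pixel"
    m=cv2.inRange(cv2.cvtColor(s['image'],cv2.COLOR_RGB2HSV),lo,hi);out=[]
    for c in cv2.findContours(m,0,1)[0]:
        if cv2.contourArea(c)<amin: continue
        px=cv2.boxPoints(cv2.minAreaRect(c));q=np.array([atz(s,u,v,z)[:2] for u,v in px])
        e=q[1]-q[0];f=q[2]-q[1];a,b=np.linalg.norm(e),np.linalg.norm(f);L=e if a>b else f
        out.append((q.mean(0).round(4),round(max(a,b),4),round(min(a,b),4),round(np.degrees(np.arctan2(L[1],L[0]))%180,1),px.mean(0).round(0)))
    return out
E
python3 - <<'E'
from h import *
import pickle
np.set_printoptions(suppress=True,precision=4)
st(); s=snap('wrist','w6');pickle.dump(s,open('w6.pkl','wb'));t=snap('top')
RED=((0,140,60),(6,255,255));BLU=((100,120,50),(125,255,255));GOLD=((20,150,100),(35,255,255))
for n,i in(('W',s),('T',t)):
    for b in boxes(i,*RED,.038): print(n,'red',b)
    for b in boxes(i,*BLU,.014,900): print(n,'blue',b)
    for b in boxes(i,*GOLD,.008,150): print(n,'gold',b)
cv2.imwrite('pics/w6b.png',s['image'][:,:,::-1])
E
```

```text
12.75 [ 0.4331 -0.129   0.2223] 
 [[-1.    -0.015  0.005]
 [-0.015  1.     0.001]
 [-0.005  0.001 -1.   ]] F [0.4 0.  0.1] M [ 0.04  0.01 -0.02] op 1.0024118556494954 0.0 q [ 0.96  0.88 -1.43  2.06  0.99  1.16  0.66]
W red (array([ 0.425 , -0.1347]), np.float64(0.0609), np.float64(0.02), np.float64(178.8), array([250., 163.], dtype=float32))
W blue (array([ 0.475, -0.13 ]), np.float64(0.1896), np.float64(0.1089), np.float64(173.8), array([254., 197.], dtype=float32))
W gold (array([0.7213, 0.061 ]), np.float64(0.338), np.float64(0.0226), np.float64(90.8), array([388., 371.], dtype=float32))
W gold (array([0.6328, 0.1525]), np.float64(0.1076), np.float64(0.0412), np.float64(23.3), array([467., 317.], dtype=float32))
W gold (array([ 0.5363, -0.3071]), np.float64(0.0658), np.float64(0.0282), np.float64(132.4), array([108., 247.], dtype=float32))
W gold (array([ 0.4926, -0.4111]), np.float64(0.1006), np.float64(0.0328), np.float64(169.4), array([ 14., 210.], dtype=float32))
W gold (array([ 0.4356, -0.0239]), np.float64(0.0409), np.float64(0.0375), np.float64(65.1), array([348., 169.], dtype=float32))
T blue (array([0.0777, 0.6659]), np.float64(0.2185), np.float64(0.133), np.float64(90.3), array([ 34., 361.], dtype=float32))
T gold (array([ 0.3146, -0.731 ]), np.float64(0.1701), np.float64(0.167), np.float64(96.6), array([483., 285.], dtype=float32))
T gold (array([ 0.4915, -0.4263]), np.float64(0.0956), np.float64(0.0485), np.float64(160.4), array([383., 228.], dtype=float32))
T gold (array([ 0.5676, -0.2995]), np.float64(0.0962), np.float64(0.048), np.float64(162.6), array([342., 204.], dtype=float32))
T gold (array([0.7416, 0.7206]), np.float64(0.2298), np.float64(0.0366), np.float64(5.5), array([ 29., 151.], dtype=float32))
```

View pics/w6b.png

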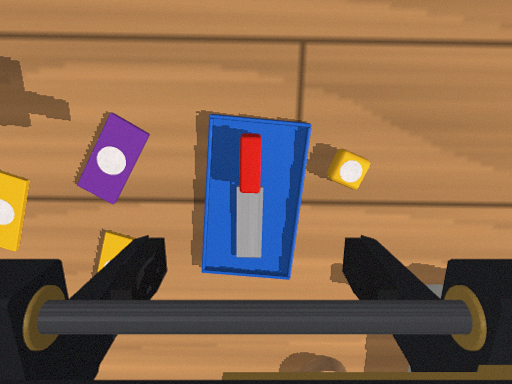

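The gauge's red handle is at (250,163), lying straight in the tray with its blade pointing away. The truffle at (350,170) is clear of it.

carry_out(rows=[[[0.8,-0.5,4],[0,0,2],0.4],[[0.8,-0.5,8],[0,0,2],0.4],[[0.8,-0.5,12],[0,0,2],0.4],[[0.8,-0.5,15],[0,0,2],0.4],[[0.8,-0.5,17],[0,0,2],0.4],[[0.8,-0.5,17],[0,0,2],0.4],[[0.8,-0.5,17],[0,0,2],0.4]])

```text
clock: 13.55
tool_pos: [0.4255, -0.135, 0.0525]
eef_rot: [0.011, 1.0, 0.0, 0.002]
contact_force: [0.6, -0.2, 0.1]
opening: 0.598
finger_force: 0.0
```

```bash
python3 - <<'E'
from h import *
st(); print(rel([.426,-.134,.0095]))
s=snap('wrist')
for b in boxes(s,(0,140,60),(6,255,255),.038): print(b)
E
```

```text
13.55 [ 0.4255 -0.135   0.0525] 
 [[-1.     0.021  0.005]
 [ 0.021  1.     0.   ]
 [-0.005  0.001 -1.   ]] F [ 0.6 -0.2  0.1] M [ 0.06  0.02 -0.01] op 0.598281098941656 0.0 q [ 0.85  1.14 -1.18  2.2   1.42  1.02  0.32]
[-0.0299385   0.09386444  4.29770873]
(array([ 0.4228, -0.1349]), np.float64(0.0646), np.float64(0.0203), np.float64(179.9), array([256., 234.], dtype=float32))
```

carry_out(rows=[[[0,0.05,2],[0,0.3,0],0.4],[[0,0.05,4],[0,0.3,0],0.4],[[0,0.05,4.3],[0,0.3,0],0.4],[[0,0.05,4.3],[0,0.3,0],0.4],[[0,0.05,4.3],[0,0.3,0],0.9],[[0,0.05,4.3],[0,0.3,0],0.9],[[0,0.05,4.3],[0,0.3,0],0.9],[[0,0.05,4.3],[0,0.3,0],0.9],[[0,0.05,4.3],[0,0.3,0],0.9],[[0,0.05,4.3],[0,0.3,0],0.9],[[0,0.05,4.3],[0,0.3,0],0.9]], newtons=45)

```text
clock: 14.7
tool_pos: [0.4253, -0.1353, 0.0095]
eef_rot: [0.011, 1.0, -0.0, -0.0]
contact_force: [-0.1, 1.2, 5.6]
opening: 0.247
finger_force: 44.7
```

```bash
python3 - <<'E'
from h import *
st()
E
```

```text
14.7 [ 0.4253 -0.1353  0.0095] 
 [[-1.     0.022 -0.   ]
 [ 0.022  1.    -0.   ]
 [ 0.    -0.    -1.   ]] F [-0.1  1.2  5.6] M [ 0.12  0.11 -0.07] op 0.24707829093611516 44.688707292079926 q [ 0.83  1.22 -1.13  2.2   1.52  1.02  0.27]
```

carry_out(rows=[[[0,0,-2],[0,0,0],0.9],[[0,0,-5],[0,0,0],0.9],[[0,0,-8],[0,0,0],0.9],[[0.2,8,-10],[0,0,-1],0.9],[[0.4,13,-10],[0,0,-2],0.9],[[0.5,17,-10],[0,0,-3.7],0.9],[[0.5,21,-10],[0,0,-3.7],0.9],[[0.6,25,-10],[0,0,-3.7],0.9],[[0.6,29,-10],[0,0,-3.7],0.9],[[0.6,29,-10],[0,0,-3.7],0.9],[[0.6,29,-10],[0,0,-3.7],0.9]])

```text
clock: 15.8
tool_pos: [0.4253, 0.155, 0.1086]
eef_rot: [-0.022, 1.0, -0.001, -0.001]
contact_force: [0.2, -0.1, -0.2]
opening: 0.243
finger_force: 44.7
```

```bash
python3 - <<'E'
from h import *
import pickle
st(); s=snap('wrist','w7');pickle.dump(s,open('w7.pkl','wb')); c=snap('scene','s7')
a=cv2.resize(s['image'][:,:,::-1],(400,300));b=cv2.resize(c['image'][150:330,230:470,::-1],(400,300),interpolation=cv2.INTER_CUBIC)
cv2.imwrite('pics/c7.png',np.hstack([a,b]))
E
```

```text
15.8 [0.4253 0.155  0.1086] 
 [[-0.999 -0.044 -0.002]
 [-0.044  0.999 -0.002]
 [ 0.002 -0.001 -1.   ]] F [ 0.2 -0.1 -0.2] M [-0.03  0.02 -0.04] op 0.24282842645108557 44.69439748674631 q [ 0.23  1.05 -1.26  2.16  1.25  1.06 -0.15]
```

View pics/c7.png

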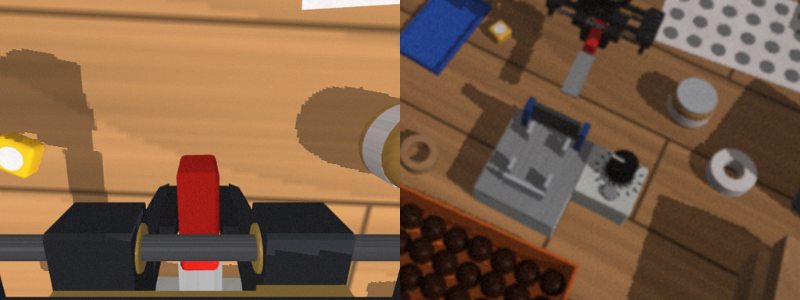

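carry_out(rows=[[[0,0,2],[0,-0.1,0],0.9],[[0,0,4],[0,-0.1,0],0.9],[[0,0,4.7],[0,-0.1,0],0.9],[[0,0,4.7],[0,-0.1,0],0.9],[[-1,0,4.7],[0,-0.1,0],0.9],[[-2,0,4.7],[0,-0.1,0],0.9],[[-3,0,4.7],[0,-0.1,0],0.9],[[-4,0,4.7],[0,-0.1,0],0.9],[[-4.5,0,4.7],[0,-0.1,0],0.9],[[-4.5,0,4.7],[0,-0.1,0],0.9]])

```text
clock: 16.9
tool_pos: [0.4714, 0.1562, 0.0625]
eef_rot: [-0.02, 1.0, 0.0, 0.001]
contact_force: [-0.3, -0.3, -0.9]
opening: 0.249
finger_force: 44.7
```

```bash
python3 - <<'E'
from h import *
st()
E
```

```text
16.9 [0.4714 0.1562 0.0625] 
 [[-0.999 -0.04   0.002]
 [-0.04   0.999  0.   ]
 [-0.002  0.    -1.   ]] F [-0.3 -0.3 -0.9] M [0.07 0.04 0.06] op 0.2486745109007292 44.69494415447116 q [ 0.22  1.14 -1.19  2.05  1.33  1.06 -0.07]
```

carry_out(rows=[[[0,0,0.12],[0,0.1,0],0.9],[[-0.5,0,0.12],[0,0.1,0],0.9],[[-1,0,0.12],[0,0.1,0],0.9],[[-1.5,0,0.12],[0,0.1,0],0.9],[[-1.5,0,0.12],[0,0.1,0],0.9]])

```text
clock: 17.4
tool_pos: [0.4865, 0.1572, 0.0607]
eef_rot: [-0.02, 1.0, -0.0, -0.0]
contact_force: [-0.5, -0.6, -0.6]
opening: 0.244
finger_force: 44.7
```

```bash
python3 - <<'E'
from h import *
st()
E
```

```text
17.4 [0.4865 0.1572 0.0607] 
 [[-0.999 -0.041 -0.   ]
 [-0.041  0.999 -0.   ]
 [ 0.    -0.    -1.   ]] F [-0.5 -0.6 -0.6] M [-0.02 -0.02 -0.  ] op 0.24443531077421712 44.694547578692436 q [ 0.22  1.15 -1.19  2.01  1.31  1.07 -0.02]
```

carry_out(rows=[[[-0.7,0,0],[0,0,0],0.9],[[-1.4,0,0],[0,0,0],0.9],[[-2.1,0,0],[0,0,0],0.9],[[-2.8,0,0],[0,0,0],0.9],[[-3.5,0,0],[0,0,0],0.9],[[-4,0,0],[0,0,0],0.9],[[-4,0,0],[0,0,0],0.9]])

```text
clock: 18.1
tool_pos: [0.5265, 0.1587, 0.0606]
eef_rot: [-0.02, 1.0, -0.0, -0.0]
contact_force: [-0.0, -0.5, -0.1]
opening: 0.245
finger_force: 44.7
```

```bash
python3 - <<'E'
from h import *
import pickle
st(); c=snap('scene','s8');t=snap('top','t8');w=snap('wrist','w8')
f=lambda i:cv2.resize(i[:,:,::-1],(400,300),interpolation=cv2.INTER_CUBIC)
cv2.imwrite('pics/c8.png',np.hstack([f(c['image'][190:310,260:420]),f(t['image'][140:260,120:280])]))
E
```

```text
18.1 [0.5265 0.1587 0.0606] 
 [[-0.999 -0.041 -0.001]
 [-0.041  0.999 -0.   ]
 [ 0.001 -0.    -1.   ]] F [-0.  -0.5 -0.1] M [ 0.07 -0.02  0.01] op 0.2447485140934896 44.69411037862301 q [ 0.23  1.17 -1.19  1.89  1.28  1.1   0.1 ]
```

View pics/c8.png

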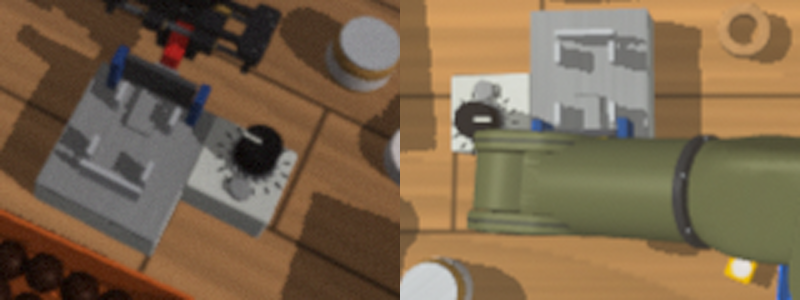

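The blade tip sticks out behind the gate in the magazine (scene crop (150,110)), and nothing pushed back. I'll withdraw it and return it to the tray.

carry_out(rows=[[[2,0,0],[0,0,0],0.9],[[4,0,0],[0,0,0],0.9],[[6,0,0],[0,0,0],0.9],[[8,0,0],[0,0,0],0.9],[[10,0,0],[0,0,0],0.9],[[10,0,-3],[0,0,0],0.9],[[10,0,-6],[0,0,0],0.9],[[10,0,-6],[0,0,0],0.9]])

```text
clock: 19.05
tool_pos: [0.4267, 0.1561, 0.1237]
eef_rot: [-0.021, 1.0, 0.001, 0.002]
contact_force: [0.6, -0.0, -1.2]
opening: 0.246
finger_force: 44.7
```

carry_out(rows=[[[-1,-4,0],[0,0,1],0.9],[[-1,-8,0],[0,0,2],0.9],[[-1,-12,0],[0,0,3.6],0.9],[[-1,-16,0],[0,0,3.6],0.9],[[-1,-20,0],[0,0,3.6],0.9],[[-1,-24,0],[0,0,3.6],0.9],[[-1.2,-28,0],[0,0,3.6],0.9],[[-1.2,-29,0],[0,0,3.6],0.9],[[-1.2,-29,0],[0,0,3.6],0.9]])

```text
clock: 19.95
tool_pos: [0.449, -0.1363, 0.1199]
eef_rot: [0.013, 1.0, -0.0, -0.001]
contact_force: [0.5, 0.9, -1.4]
opening: 0.242
finger_force: 44.7
```

```bash
python3 - <<'E'
from h import *
st(); print(rel([.4253,-.1345,.010]))
E
```

```text
19.95 [ 0.449  -0.1363  0.1199] 
 [[-1.     0.025 -0.003]
 [ 0.025  1.    -0.001]
 [ 0.003 -0.001 -1.   ]] F [ 0.5  0.9 -1.4] M [ 0.07 -0.   -0.  ] op 0.24185802376554635 44.695215448737144 q [ 0.87  1.04 -1.26  2.1   1.21  1.07  0.5 ]
[ 2.34865427  0.12899325 10.99431595]
```

carry_out(rows=[[[2.3,0.1,2],[0,-0.15,0],0.9],[[2.3,0.1,5],[0,-0.15,0],0.9],[[2.3,0.1,8],[0,-0.15,0],0.9],[[2.3,0.1,10],[0,-0.15,0],0.9],[[2.3,0.1,10.6],[0,-0.15,0],0.9],[[2.3,0.1,10.8],[0,-0.15,0],0.9],[[2.3,0.1,10.9],[0,-0.15,0],0.9],[[2.3,0.1,10.9],[0,-0.15,0],0.9]])

```text
clock: 20.75
tool_pos: [0.4274, -0.1329, 0.0127]
eef_rot: [0.01, 1.0, -0.0, 0.002]
contact_force: [0.7, 0.4, -1.5]
opening: 0.246
finger_force: 44.7
```

```bash
python3 - <<'E'
from h import *
st()
E
```

```text
20.75 [ 0.4274 -0.1329  0.0127] 
 [[-1.     0.02   0.003]
 [ 0.02   1.    -0.   ]
 [-0.003 -0.    -1.   ]] F [ 0.7  0.4 -1.5] M [0.07 0.04 0.02] op 0.24632203654144302 44.69480786472559 q [ 0.82  1.21 -1.13  2.2   1.52  1.01  0.26]
```

carry_out(rows=[[[0.1,0,0.15],[0,0.15,0],0.9],[[0.1,0,0.3],[0,0.15,0],0.9],[[0.1,0,0.3],[0,0.15,0],0.9],[[0.1,0,0.3],[0,0.15,0],0.5],[[0.1,0,0.3],[0,0.15,0],0.5],[[0.1,0,0.3],[0,0.15,0],0.5],[[0.1,0,0.3],[0,0.15,0],0.5],[[0.1,0,-3],[0,0,0],0.5],[[0.1,0,-7],[0,0,0],0.3],[[0,0,-12],[0,0,0],0.3],[[0,0,-17],[0,0,0],0.3],[[0,0,-20],[0,0,0],0.3]])

```text
clock: 21.95
tool_pos: [0.4274, -0.1324, 0.2152]
eef_rot: [0.01, 1.0, -0.0, 0.003]
contact_force: [0.7, -0.2, -1.4]
opening: 0.699
finger_force: 0.0
```

carry_out(rows=[[[-6,-6,0],[0,0,8],0.3],[[-10,-12,0],[0,0,16],0.3],[[-12,-17,0],[0,0,16],0.3],[[-12,-17,0],[0,0,16],0.3],[[-12,-17,0],[0,0,16],0.3],[[-12,-17,0],[0,0,16],0.3],[[-12,-17,0],[0,0,16],0.3]])

```text
clock: 22.65
tool_pos: [0.5424, -0.3038, 0.212]
eef_rot: [0.148, 0.989, 0.0, 0.0]
contact_force: [-0.1, 0.6, -0.0]
opening: 0.701
finger_force: 0.0
```

```bash
python3 - <<'E'
from h import *
import pickle
np.set_printoptions(suppress=True,precision=4)
st(); s=snap('wrist','w9');pickle.dump(s,open('w9.pkl','wb'));t=snap('top','t9')
RED=((0,140,60),(6,255,255));GOLD=((20,150,100),(35,255,255))
for n,i in(('W',s),('T',t)):
    for b in boxes(i,*RED,.038): print(n,'red',b)
    for b in boxes(i,*GOLD,.008,100): print(n,'gold',b)
f=lambda i:cv2.resize(i[:,:,::-1],(400,300),interpolation=cv2.INTER_CUBIC)
cv2.imwrite('pics/c9.png',np.hstack([f(s['image']),f(t['image'][140:320,220:460])]))
E
```

```text
22.65 [ 0.5424 -0.3038  0.212 ] 
 [[-0.956  0.293  0.001]
 [ 0.293  0.956  0.001]
 [-0.001  0.001 -1.   ]] F [-0.1  0.6 -0. ] M [0.05 0.06 0.04] op 0.7010441113065874 0.0 q [ 1.02  1.   -1.25  1.58  0.98  1.3   0.89]
W red (array([ 0.4437, -0.1411]), np.float64(0.033), np.float64(0.0315), np.float64(1.2), array([398.,  17.], dtype=float32))
W gold (array([ 0.6647, -0.5575]), np.float64(0.1002), np.float64(0.0204), np.float64(138.9), array([ 92., 315.], dtype=float32))
W gold (array([ 0.5675, -0.2991]), np.float64(0.0938), np.float64(0.0441), np.float64(164.5), array([266., 186.], dtype=float32))
W gold (array([ 0.4919, -0.4272]), np.float64(0.0975), np.float64(0.0473), np.float64(161.0), array([133., 155.], dtype=float32))
T red (array([ 0.4285, -0.1321]), np.float64(0.0521), np.float64(0.0154), np.float64(179.6), array([290., 248.], dtype=float32))
T gold (array([ 0.323 , -0.7682]), np.float64(0.1536), np.float64(0.0613), np.float64(26.5), array([495., 283.], dtype=float32))
T gold (array([ 0.4332, -0.0257]), np.float64(0.0369), np.float64(0.0353), np.float64(63.6), array([256., 246
[... 611 characters left out ...]
np.float64(10.4), array([314., 113.], dtype=float32))
T gold (array([ 0.8727, -0.2579]), np.float64(0.0403), np.float64(0.0389), np.float64(10.2), array([328., 110.], dtype=float32))
T gold (array([ 0.8817, -0.3018]), np.float64(0.0403), np.float64(0.0402), np.float64(104.0), array([341., 108.], dtype=float32))
T gold (array([ 0.8994, -0.1601]), np.float64(0.0399), np.float64(0.0378), np.float64(10.6), array([298., 103.], dtype=float32))
T gold (array([ 0.9079, -0.2044]), np.float64(0.0405), np.float64(0.0384), np.float64(10.4), array([311., 100.], dtype=float32))
T gold (array([ 0.9256, -0.293 ]), np.float64(0.0396), np.float64(0.0396), np.float64(104.0), array([338.,  95.], dtype=float32))
```

View pics/c9.png

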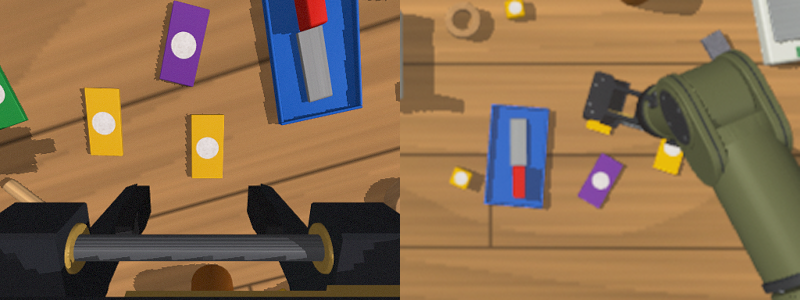

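The gauge lies flat in the tray with its handle at about (0.428,-0.132). Gold bars A and B are unmoved: both views agree at a top height of 8 mm. Next I'll locate the magazine, using the touched dial axis to correct bias.

```bash
python3 - <<'E'
from h import *
import pickle
np.set_printoptions(suppress=True,precision=4)
W=pickle.load(open('w5.pkl','rb'));w=lambda u,v:(80+u/2.667,110+v/2.667)
T=pickle.load(open('s0.pkl','rb'))['top'];ct=lambda u,v:(130+u/2.5,130+v/2.5)
print('dial',atz(W,*w(613,190),.105))
for n,p in dict(gFR=(347,168),gFRe=(347,232),gFL=(170,168),gFLe=(170,232),gRRe=(357,405),rs=(300,434)).items(): print(n,atz(W,*w(*p),.085))
for n,p in dict(fl=(85,82),fr=(458,72),br=(460,465)).items(): print(n,atz(W,*w(*p),.055))
print('yellow',atz(W,*w(237,123),.118))
print('top: rearL,rearR guides/stop',[atz(T,*ct(*p),.085) for p in[(133,75),(188,75),(160,58),(136,142),(186,142)]])
for p in ([.5675,-.2993,.002],[.5675,-.2993,.05],[.4918,-.427,.05]):print(rel(p))
E
```

```text
dial [0.6118 0.292  0.105 ]
gFR [0.6098 0.1967 0.085 ]
gFRe [0.6345 0.196  0.085 ]
gFL [0.6106 0.1312 0.085 ]
gFLe [0.6355 0.129  0.085 ]
gRRe [0.7074 0.1981 0.085 ]
rs [0.7209 0.1746 0.085 ]
fl [0.5834 0.0902 0.055 ]
fr [0.5775 0.2371 0.055 ]
br [0.7532 0.2399 0.055 ]
yellow [0.5876 0.1658 0.118 ]
top: rearL,rearR guides/stop [array([0.6971, 0.1945, 0.085 ]), array([0.6969, 0.1276, 0.085 ]), array([0.7178, 0.162 , 0.085 ]), array([0.6153, 0.1896, 0.085 ]), array([0.6153, 0.1291, 0.085 ])]
[-2.2384  1.1399 21.0452]
[-2.2443  1.1412 16.2452]
[  1.2655 -13.283   16.2369]
```

carry_out(rows=[[[-2.2,1.1,4],[0,0,0],0.22],[[-2.2,1.1,9],[0,0,0],0.22],[[-2.2,1.1,14],[0,0,0],0.22],[[-2.2,1.1,18],[0,0,0],0.22],[[-2.2,1.1,20],[0,0,0],0.22],[[-2.2,1.1,20.6],[0,0,0],0.22],[[-2.2,1.1,20.6],[0,0,0],0.22]])

```text
clock: 23.45
tool_pos: [0.5681, -0.301, 0.0071]
eef_rot: [0.149, 0.989, 0.0, 0.001]
contact_force: [-0.3, -0.0, 0.7]
opening: 0.781
finger_force: 0.0
```

```bash
python3 - <<'E'
from h import *
st();print(rel([.5675,-.2993,.002]))
s=snap('wrist')
for b in boxes(s,(20,150,100),(35,255,255),.008,300): print('gold',b)
E
```

```text
23.45 [ 0.5681 -0.301   0.0071] 
 [[-0.955  0.295  0.003]
 [ 0.295  0.955  0.   ]
 [-0.003  0.001 -1.   ]] F [-0.3 -0.   0.7] M [-0.01 -0.01 -0.04] op 0.7805073552649364 0.0 q [ 0.93  1.27 -1.08  1.61  1.25  1.09  0.75]
[0.11407092 0.1476477  0.50924264]
gold (array([ 0.5749, -0.4016]), np.float64(0.0418), np.float64(0.0093), np.float64(137.3), array([ 77., 315.], dtype=float32))
gold (array([ 0.5576, -0.2966]), np.float64(0.0741), np.float64(0.0446), np.float64(165.6), array([258., 228.], dtype=float32))
gold (array([ 0.5118, -0.4055]), np.float64(0.0548), np.float64(0.009), np.float64(150.0), array([ 10., 207.], dtype=float32))
```

carry_out(rows=[[[0.1,0.15,0.3],[0,0.15,0],0.22],[[0.1,0.15,0.5],[0,0.15,0],0.22],[[0.1,0.15,0.5],[0,0.15,0],0.22],[[0.1,0.15,0.5],[0,0.15,0],0.65],[[0.1,0.15,0.5],[0,0.15,0],0.65],[[0.1,0.15,0.5],[0,0.15,0],0.65],[[0.1,0.15,0.5],[0,0.15,0],0.65],[[0.1,0.15,0.5],[0,0.15,0],0.65],[[0.1,0.15,0.5],[0,0.15,0],0.65]], newtons=35)

```text
clock: 24.4
tool_pos: [0.5671, -0.2999, 0.0013]
eef_rot: [0.15, 0.989, 0.0, -0.0]
contact_force: [-0.2, -0.7, 1.4]
opening: 0.519
finger_force: 35.0
```

```bash
python3 - <<'E'
from h import *
st()
E
```

```text
24.4 [ 0.5671 -0.2999  0.0013] 
 [[-0.955  0.296 -0.001]
 [ 0.296  0.955  0.001]
 [ 0.001  0.    -1.   ]] F [-0.2 -0.7  1.4] M [ 0.03  0.08 -0.01] op 0.5189207329914807 35.000245571136475 q [ 0.92  1.27 -1.07  1.61  1.25  1.08  0.74]
```

carry_out(rows=[[[0,0,-2],[0,0,0],0.65],[[0,0,-5],[0,0,0],0.65],[[0,0,-9],[0,0,0],0.65],[[0,0,-13],[0,0,0],0.65],[[0.5,5,-16],[0,0,-4],0.65],[[1,10,-17],[0,0,-8],0.65],[[1.5,15,-17],[0,0,-12],0.65],[[2,19,-17],[0,0,-16],0.65],[[2.4,23,-17],[0,0,-19.4],0.65],[[2.8,27,-17],[0,0,-19.4],0.65],[[3.2,31,-17],[0,0,-19.4],0.65],[[3.6,35,-17],[0,0,-19.4],0.65]])

```text
clock: 25.6
tool_pos: [0.6363, 0.0466, 0.1725]
eef_rot: [-0.019, 1.0, 0.0, -0.0]
contact_force: [0.0, -0.4, -1.2]
opening: 0.516
finger_force: 35.0
```

```bash
python3 - <<'E'
from h import *
st();print(rel([.660,.1645,.17]))
E
```

```text
25.6 [0.6363 0.0466 0.1725] 
 [[-0.999 -0.039 -0.   ]
 [-0.039  0.999  0.   ]
 [ 0.     0.    -1.   ]] F [ 0.  -0.4 -1.2] M [-0.   -0.02  0.04] op 0.5156621985653199 34.99928891658783 q [ 0.41  1.06 -1.23  1.56  1.04  1.28  0.63]
[-2.82715004 11.6872575   0.24896289]
```

carry_out(rows=[[[-0.7,3,0],[0,0,0],0.65],[[-1.4,6,0],[0,0,0],0.65],[[-2.1,9,0],[0,0,0],0.65],[[-2.8,11.7,0],[0,0,0],0.65],[[-2.8,11.7,2],[0,0,0],0.65],[[-2.8,11.7,4],[0,0,0],0.65],[[-2.8,11.7,6],[0,0,0],0.65],[[-2.8,11.7,6],[0,0,0],0.65],[[-2.8,11.7,6],[0,0,0],0.65]])

```text
clock: 26.5
tool_pos: [0.6594, 0.1616, 0.1103]
eef_rot: [-0.019, 1.0, -0.0, -0.001]
contact_force: [1.1, -0.0, -1.5]
opening: 0.517
finger_force: 35.0
```

```bash
python3 - <<'E'
from h import *
st();print(rel([.660,.1645,.0585]))
s=snap('wrist','w10');c=snap('scene','s10')
for b in boxes(c,(18,120,80),(35,255,255),.12,150): print('gold',b)
f=lambda i:cv2.resize(i[:,:,::-1],(400,300),interpolation=cv2.INTER_CUBIC)
cv2.imwrite('pics/c10.png',np.hstack([f(s['image']),f(c['image'][190:310,260:420])]))
E
```

```text
26.5 [0.6594 0.1616 0.1103] 
 [[-0.999 -0.037 -0.003]
 [-0.037  0.999 -0.   ]
 [ 0.003 -0.    -1.   ]] F [ 1.1 -0.  -1.5] M [ 0.04  0.03 -0.05] op 0.5170423256239998 34.999762773513794 q [ 0.19  1.17 -1.16  1.46  1.1   1.25  0.51]
[-0.07936669  0.29267212  5.18120019]
gold (array([0.6973, 0.6392]), np.float64(0.2072), np.float64(0.0348), np.float64(6.1), array([487., 342.], dtype=float32))
gold (array([ 0.9394, -0.2209]), np.float64(0.0792), np.float64(0.0369), np.float64(102.2), array([137., 254.], dtype=float32))
gold (array([ 0.9041, -0.1471]), np.float64(0.0782), np.float64(0.0759), np.float64(100.0), array([167., 257.], dtype=float32))
gold (array([0.6834, 0.1626]), np.float64(0.0565), np.float64(0.0456), np.float64(2.7), array([311., 244.], dtype=float32))
gold (array([ 0.8997, -0.2292]), np.float64(0.0807), np.float64(0.0372), np.float64(102.8), array([143., 241.], dtype=float32))
gold (array([ 0.5558, -0.3576]), np.float64(0.0921), np.float64(0.0474), np.float64(162.0), array([179., 133.], dtype=float32))
gold (array([ 0.3957, -0.618 ]), np.float64(0.1635), np.float64(0.1554), np.float64(96.1), array([144.,  71.], dtype=float32))
```

View pics/c10.png

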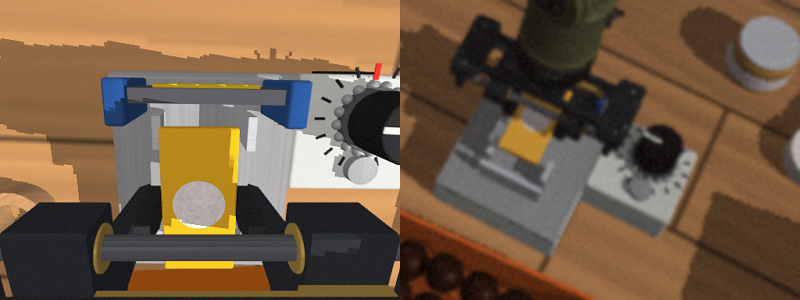

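The bar is held flat between the guides (crop (199,195)), aligned with the gate.

carry_out(rows=[[[-0.05,0.3,0],[0,-0.15,0],0.65],[[-0.05,0.3,1],[0,-0.15,0],0.65],[[-0.05,0.3,2],[0,-0.15,0],0.65],[[-0.05,0.3,3],[0,-0.15,0],0.65],[[-0.05,0.3,4],[0,-0.15,0],0.65],[[-0.05,0.3,4.8],[0,-0.15,0],0.65],[[-0.05,0.3,4.9],[0,-0.15,0],0.65],[[-0.05,0.3,4.9],[0,-0.15,0],0.65]])

```text
clock: 27.4
tool_pos: [0.6599, 0.166, 0.0619]
eef_rot: [-0.019, 1.0, 0.0, 0.001]
contact_force: [0.4, -0.7, -0.8]
opening: 0.509
finger_force: 35.0
```

```bash
python3 - <<'E'
from h import *
st();print(rel([.660,.1645,.0585]))
E
```

```text
27.4 [0.6599 0.166  0.0619] 
 [[-0.999 -0.038  0.001]
 [-0.038  0.999  0.001]
 [-0.001  0.001 -1.   ]] F [ 0.4 -0.7 -0.8] M [ 0.05  0.01 -0.02] op 0.5085842919621328 34.99970555305481 q [ 0.18  1.23 -1.13  1.47  1.16  1.19  0.47]
[-0.00301129 -0.15460302  0.33814975]
```

Lower it, release, rise, and head back toward bar B.

carry_out(rows=[[[0,-0.1,0.2],[0,0,0],0.65],[[0,-0.1,0.4],[0,0,0],0.65],[[0,-0.1,0.4],[0,0,0],0.65],[[0,-0.1,0.4],[0,0,0],0.3],[[0,-0.1,0.4],[0,0,0],0.3],[[0,-0.1,0.4],[0,0,0],0.3],[[0,-0.1,0.3],[0,0,0],0.3],[[0,-0.1,-2],[0,0,0],0.3],[[0,-0.1,-6],[0,0,0],0.3],[[0,-0.1,-11],[0,0,0],0.3],[[0,-0.1,-15],[0,0,0],0.3],[[0,-0.1,-18],[0,0,0],0.3]])

```text
clock: 28.6
tool_pos: [0.66, 0.1663, 0.2477]
eef_rot: [-0.02, 1.0, 0.002, 0.003]
contact_force: [0.6, 0.4, -0.4]
opening: 0.701
finger_force: 0.0
```

```bash
python3 - <<'E'
from h import *
st();s=snap('wrist','w11');t=snap('top','t11')
for b in boxes(s,(18,120,80),(35,255,255),.063,300): print('gold W',b)
for z in(.008,.063):
  for b in boxes(t,(18,150,100),(35,255,255),z,40):
    if b[0][0]<.72 and -.6<b[0][1]<.4: print('gold T',z,b)
print(rel([.4918,-.427,.18]))
E
```

```text
28.6 [0.66   0.1663 0.2477] 
 [[-0.999 -0.039  0.006]
 [-0.039  0.999  0.003]
 [-0.006  0.003 -1.   ]] F [ 0.6  0.4 -0.4] M [0.06 0.   0.05] op 0.7008271622131439 0.0 q [ 0.2   1.01 -1.25  1.35  0.95  1.42  0.6 ]
gold W (array([0.9179, 0.2796]), np.float64(0.4464), np.float64(0.0231), np.float64(92.1), array([335., 372.], dtype=float32))
gold W (array([0.8334, 0.3624]), np.float64(0.0959), np.float64(0.0316), np.float64(17.5), array([411., 317.], dtype=float32))
gold W (array([ 0.8473, -0.0159]), np.float64(0.0955), np.float64(0.0312), np.float64(166.2), array([ 97., 317.], dtype=float32))
gold W (array([ 0.7367, -0.0909]), np.float64(0.0424), np.float64(0.0366), np.float64(98.8), array([ 18., 231.], dtype=float32))
gold W (array([0.661 , 0.1641]), np.float64(0.0947), np.float64(0.0449), np.float64(3.3), array([252., 170.], dtype=float32))
gold T 0.008 (array([ 0.4916, -0.4259]), np.float64(0.0976), np.float64(0.0515), np.float64(160.4), array([383., 228.], dtype=float32))
gold T 0.063 (array([ 0.4918, -0.4087]), np.float64(0.0931), np.float64(0.0491), np.float64(160.4), array([383., 228.], dtype=float32))
[ 19.28479012 -58.79480349   6.44758423]
```

Bar 1 reads 95 x 45 mm at (0.661, 0.164), so it lies flat in the magazine. Now bar B.

carry_out(rows=[[[1.5,-5,0],[0,0,4],0.3],[[3,-10,0],[0,0,8],0.3],[[5,-15,0],[0,0,12],0.3],[[6.5,-20,0],[0,0,16],0.3],[[8,-25,1],[0,0,20],0.3],[[10,-30,1],[0,0,21.6],0.3],[[11.5,-35,2],[0,0,21.6],0.3],[[13,-40,2],[0,0,21.6],0.3],[[15,-45,3],[0,0,21.6],0.3],[[16.5,-50,3],[0,0,21.6],0.3],[[18,-55,4],[0,0,21.6],0.3],[[19.3,-58.8,4],[0,0,21.6],0.3]])

```text
clock: 29.9
tool_pos: [0.4942, -0.4111, 0.2031]
eef_rot: [0.168, 0.986, 0.0, 0.001]
contact_force: [0.9, -0.4, 0.9]
opening: 0.699
finger_force: 0.0
```

carry_out(rows=[[[0,0,0],[0,0,0],0.25],[[0,0,0],[0,0,0],0.25],[[0,0,0],[0,0,0],0.25]])

```text
clock: 30.2
tool_pos: [0.4961, -0.4075, 0.2038]
eef_rot: [0.167, 0.986, 0.001, 0.001]
contact_force: [0.8, 0.9, 0.4]
opening: 0.752
finger_force: 0.0
```

```bash
python3 - <<'E'
from h import *
st();s=snap('wrist','w12')
for b in boxes(s,(18,120,80),(35,255,255),.008,300): print('gold W',b)
print(rel([.4918,-.427,.005]))
E
```

```text
30.2 [ 0.4961 -0.4075  0.2038] 
 [[-0.944  0.329  0.003]
 [ 0.329  0.944  0.001]
 [-0.002  0.002 -1.   ]] F [0.8 0.9 0.4] M [-0.01  0.02  0.03] op 0.7520622611110812 0.0 q [ 1.17  1.03 -1.25  1.52  1.    1.32  1.05]
gold W (array([ 0.7905, -0.3897]), np.float64(0.4443), np.float64(0.0237), np.float64(70.6), array([341., 372.], dtype=float32))
gold W (array([ 0.7422, -0.2748]), np.float64(0.0992), np.float64(0.0337), np.float64(177.4), array([421., 317.], dtype=float32))
gold W (array([ 0.603 , -0.6679]), np.float64(0.0993), np.float64(0.0264), np.float64(139.7), array([ 85., 316.], dtype=float32))
gold W (array([ 0.4915, -0.4283]), np.float64(0.0944), np.float64(0.0455), np.float64(160.9), array([235., 170.], dtype=float32))
[-0.1705064  -2.04839453 19.88034416]
```

carry_out(rows=[[[-0.15,-2,4],[0,0,0],0.22],[[-0.15,-2.1,9],[0,0.1,0],0.22],[[-0.15,-2.1,14],[0,0.15,0],0.22],[[-0.15,-2.1,18],[0,0.15,0],0.22],[[-0.15,-2.1,19.5],[0,0.15,0],0.22],[[-0.15,-2.1,19.7],[0,0.15,0],0.22],[[-0.15,-2.1,19.7],[0,0.15,0],0.22]])

```text
clock: 30.95
tool_pos: [0.4919, -0.429, 0.008]
eef_rot: [0.168, 0.986, 0.001, 0.001]
contact_force: [0.9, -0.3, -0.0]
opening: 0.778
finger_force: 0.0
```

```bash
python3 - <<'E'
from h import *
st();print(rel([.4916,-.4278,.0015]))
E
```

```text
30.95 [ 0.4919 -0.429   0.008 ] 
 [[-0.944  0.331  0.002]
 [ 0.331  0.944  0.001]
 [-0.002  0.002 -1.   ]] F [ 0.9 -0.3 -0. ] M [ 0.02 -0.02  0.  ] op 0.7780329540425047 0.0 q [ 1.16  1.28 -1.1   1.57  1.25  1.12  0.96]
[0.07249083 0.1037443  0.64780549]
```

carry_out(rows=[[[0.05,0.1,0.3],[0,0.1,0],0.22],[[0.05,0.1,0.6],[0,0.1,0],0.22],[[0.05,0.1,0.6],[0,0.1,0],0.22],[[0.05,0.1,0.6],[0,0.1,0],0.65],[[0.05,0.1,0.6],[0,0.1,0],0.65],[[0.05,0.1,0.6],[0,0.1,0],0.65],[[0.05,0.1,0.6],[0,0.1,0],0.65],[[0.05,0.1,0.6],[0,0.1,0],0.65],[[0.05,0.1,0.6],[0,0.1,0],0.65]], newtons=35)

```text
clock: 31.85
tool_pos: [0.4904, -0.4289, 0.0006]
eef_rot: [0.169, 0.986, 0.0, -0.001]
contact_force: [-0.8, -1.1, 5.5]
opening: 0.514
finger_force: 35.8
```

```bash
python3 - <<'E'
from h import *
st();print(rel([.660,.1645,.18]))
E
```

```text
31.85 [ 0.4904 -0.4289  0.0006] 
 [[-0.943  0.333 -0.002]
 [ 0.333  0.943  0.001]
 [ 0.002  0.    -1.   ]] F [-0.8 -1.1  5.5] M [-0.36  0.2  -0.02] op 0.5143250568495159 35.848700023125275 q [ 1.15  1.29 -1.09  1.57  1.26  1.11  0.95]
[  3.76894515  61.61260981 -17.9162629 ]
```

carry_out(rows=[[[0,0,-2],[0,0,0],0.65],[[0,0,-6],[0,0,0],0.65],[[0,0,-10],[0,0,0],0.65],[[0,0,-15],[0,0,0],0.65],[[0.4,5,-16],[0,0,-4],0.65],[[0.7,10,-16],[0,0,-8],0.65],[[1,15,-16],[0,0,-12],0.65],[[1.3,20,-16],[0,0,-16],0.65],[[1.6,25,-16],[0,0,-20],0.65],[[1.9,30,-16],[0,0,-21.6],0.65],[[2.2,35,-16],[0,0,-21.6],0.65],[[2.5,40,-16],[0,0,-21.6],0.65]])

```text
clock: 33.05
tool_pos: [0.599, -0.0425, 0.1611]
eef_rot: [-0.02, 1.0, 0.001, -0.001]
contact_force: [1.6, 0.4, -0.9]
opening: 0.515
finger_force: 35.0
```

```bash
python3 - <<'E'
from h import *
st();print(rel([.660,.1645,.16]))
E
```

```text
33.05 [ 0.599  -0.0425  0.1611] 
 [[-0.999 -0.039 -0.003]
 [-0.039  0.999  0.002]
 [ 0.003  0.002 -1.   ]] F [ 1.6  0.4 -0.9] M [ 0.   -0.05  0.  ] op 0.5146399871664477 34.99897241592407 q [ 0.59  1.06 -1.25  1.69  1.06  1.24  0.69]
[-6.90860697 20.44127447  0.13910181]
```

carry_out(rows=[[[-3,4,0],[0,-0.15,0],0.65],[[-5,8,0],[0,-0.15,0],0.65],[[-6.5,12,0],[0,-0.15,0],0.65],[[-6.9,16,0],[0,-0.15,0],0.65],[[-6.9,19,0],[0,-0.15,0],0.65],[[-6.9,20.2,1],[0,-0.15,0],0.65],[[-6.9,20.2,3],[0,-0.15,0],0.65],[[-6.9,20.2,5],[0,-0.15,0],0.65],[[-6.9,20.2,6],[0,-0.15,0],0.65],[[-6.9,20.2,6],[0,-0.15,0],0.65]])

```text
clock: 34.05
tool_pos: [0.6595, 0.1565, 0.0973]
eef_rot: [-0.018, 1.0, -0.001, -0.002]
contact_force: [-0.4, 0.5, -0.7]
opening: 0.517
finger_force: 35.0
```

```bash
python3 - <<'E'
from h import *
st();print(rel([.661,.1645,.067]))
s=snap('wrist','w13')
for b in boxes(s,(18,120,80),(35,255,255),.108,300): print('gold W',b)
E
```

```text
34.05 [0.6595 0.1565 0.0973] 
 [[-0.999 -0.036 -0.004]
 [-0.036  0.999 -0.001]
 [ 0.004 -0.001 -1.   ]] F [-0.4  0.5 -0.7] M [ 0.04  0.03 -0.02] op 0.5167604428881962 34.99964118003845 q [ 0.2   1.19 -1.16  1.47  1.12  1.24  0.5 ]
[-0.19482135  0.80114915  3.0287756 ]
gold W (array([0.7206, 0.1889]), np.float64(0.2004), np.float64(0.0092), np.float64(92.1), array([314., 372.], dtype=float32))
gold W (array([0.7009, 0.1569]), np.float64(0.0439), np.float64(0.0054), np.float64(92.1), array([254., 338.], dtype=float32))
gold W (array([0.687 , 0.2172]), np.float64(0.0385), np.float64(0.0105), np.float64(15.0), array([378., 318.], dtype=float32))
gold W (array([0.6914, 0.0958]), np.float64(0.0385), np.float64(0.0106), np.float64(170.0), array([131., 317.], dtype=float32))
gold W (array([0.6427, 0.1557]), np.float64(0.072), np.float64(0.0453), np.float64(4.8), array([256., 226.], dtype=float32))
gold W (array([0.5903, 0.1624]), np.float64(0.0614), np.float64(0.0026), np.float64(91.2), array([277., 111.], dtype=float32))
```

carry_out(rows=[[[-0.5,0.4,0],[0,-0.2,0],0.65],[[-0.5,0.7,0],[0,-0.2,0.8],0.65],[[-0.5,0.7,0.5],[0,-0.2,1],0.65],[[-0.5,0.7,1.2],[0,-0.2,1],0.65],[[-0.5,0.7,2],[0,-0.2,1],0.65],[[-0.5,0.7,2.7],[0,-0.2,1],0.65],[[-0.5,0.7,3],[0,-0.2,1],0.65],[[-0.5,0.7,3],[0,-0.2,1],0.65]])

```text
clock: 34.9
tool_pos: [0.6647, 0.1667, 0.0698]
eef_rot: [-0.01, 1.0, 0.001, 0.001]
contact_force: [1.0, 0.3, -0.5]
opening: 0.52
finger_force: 35.0
```

```bash
python3 - <<'E'
from h import *
st();print(rel([.664,.1645,.0645]))
E
```

```text
34.9 [0.6647 0.1667 0.0698] 
 [[-1.    -0.021  0.002]
 [-0.021  1.     0.002]
 [-0.003  0.002 -1.   ]] F [ 1.   0.3 -0.5] M [ 0.01 -0.01  0.02] op 0.5202285246055517 34.99970018863678 q [ 0.18  1.22 -1.14  1.46  1.15  1.21  0.47]
[ 0.07562121 -0.22260131  0.52950665]
```

carry_out(rows=[[[0,-0.15,0.2],[0,0.1,-0.5],0.65],[[0,-0.15,0.45],[0,0.1,-0.5],0.65],[[0,-0.15,0.5],[0,0.1,-0.5],0.65],[[0,-0.15,0.5],[0,0.1,-0.5],0.65],[[0,-0.15,0.5],[0,0.1,-0.5],0.3],[[0,-0.15,0.5],[0,0.1,-0.5],0.3],[[0,-0.15,0.5],[0,0.1,-0.5],0.3],[[0,-0.15,0.3],[0,0.1,-0.5],0.3],[[0,-0.15,-2],[0,0,0],0.3],[[0,-0.15,-7],[0,0,0],0.3],[[0,-0.15,-12],[0,0,0],0.3],[[0,0,-16],[0,0,0],0.3]])

```text
clock: 36.1
tool_pos: [0.6646, 0.1677, 0.2359]
eef_rot: [-0.011, 1.0, 0.002, 0.003]
contact_force: [0.7, 0.1, -0.6]
opening: 0.7
finger_force: 0.0
```

carry_out(rows=[[[0,-5,-2],[0,0,0],0.3],[[5,-5,-2],[0,0,0],0.3],[[5,-5,-2],[0,0,0],0.3],[[5,-5,-2],[0,0,0],0.3]])

```text
clock: 36.5
tool_pos: [0.6146, 0.1155, 0.2524]
eef_rot: [-0.012, 1.0, 0.001, 0.003]
contact_force: [1.9, -0.2, 0.1]
opening: 0.702
finger_force: 0.0
```

```bash
python3 - <<'E'
from h import *
st();s=snap('wrist','w14');t=snap('top','t14');c=snap('scene','s14')
G=((18,120,80),(35,255,255))
for n,i in(('W',s),('T',t),('S',c)):
  for b in boxes(i,*G,.071,150):
    if .5<b[0][0]<.78 and .05<b[0][1]<.3: print(n,'mag',b)
  for b in boxes(i,(0,140,60),(6,255,255),.038,30): 
    if .3<b[0][0]<.6 and abs(b[0][1]+.13)<.1: print(n,'red',b)
for b in boxes(c,*G,.008,80):
    if .2<b[0][0]<.72 and -.6<b[0][1]<.4: print('S gold table',b)
# heights: label/bar centre triangulated W and S
# dial white line in wrist view: fit inside the top disc
u,v=proj(s,[.612,.2925,.105]);print('dial px',u,v)
g=cv2.cvtColor(s['image'],cv2.COLOR_RGB2GRAY);u,v=int(round(u)),int(round(v))
k=np.zeros_like(g);cv2.circle(k,(u,v),16,255,-1);ys,xs=np.nonzero((g>150)&(k>0))
q=np.array([atz(s,a,b,.105)[:2] for a,b in zip(xs,ys)]);m=q.mean(0);_,_,V=np.linalg.svd(q-m)
print('line px',len(q),'mid rel axis',m-[.612,.2925],'dir',np.degrees(np.arctan2(V[0][1],V[0][0])))
E
```

```text
36.5 [0.6146 0.1155 0.2524] 
 [[-1.    -0.023  0.006]
 [-0.023  1.     0.001]
 [-0.006  0.001 -1.   ]] F [ 1.9 -0.2  0.1] M [ 0.05 -0.02 -0.02] op 0.7017155630081097 0.0 q [ 0.32  0.96 -1.29  1.53  0.94  1.36  0.55]
W mag (array([0.6573, 0.1638]), np.float64(0.0956), np.float64(0.0465), np.float64(0.7), array([299., 210.], dtype=float32))
W mag (array([0.5961, 0.1678]), np.float64(0.0689), np.float64(0.0051), np.float64(91.3), array([307., 156.], dtype=float32))
W red (array([ 0.459 , -0.1219]), np.float64(0.0333), np.float64(0.008), np.float64(91.3), array([17.,  4.], dtype=float32))
S mag (array([0.6554, 0.1634]), np.float64(0.1119), np.float64(0.0495), np.float64(2.6), array([313., 243.], dtype=float32))
S red (array([ 0.4357, -0.1302]), np.float64(0.0659), np.float64(0.0236), np.float64(1.5), array([261., 152.], dtype=float32))
S gold table (array([0.6272, 0.1579]), np.float64(0.1184), np.float64(0.0524), np.float64(2.6), array([313., 243.], dtype=float32))
dial px 445.02781169513753 181.75234622267322
line px 63 mid rel axis [ 0.0011148  -0.00761845] dir 87.2854321537283
```

```bash
python3 -c "
from plant import r
print(r.finish_job())"
```

```text
the job is handed in; nothing more can be done
None
```

I handed the job in: the dial is on its fourth click, the gauge blade went under the gate with no resistance before loading and now lies flat in its tray, both gold bars are stacked flat in the magazine, and I touched nothing else on the table.

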